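# Paper roll on its holder, then open the cleaner jug's push-and-turn cap

### The job

Get the things ready for wiping down the slab. First lower the kitchen-paper roll all the way down over the holder's upright rod (do not drop it) and let go of it; then press the cleaner jug's safety cap down against its spring, turn it counter-clockwise (seen from above) while it is down, and lift it off. Finish still holding the cap in the gripper, roughly level and still, about 6 cm straight above the jug's open mouth; leave the roll on its rod and the other kitchen things where they are.

Things in the scene. Friction and masses are not known exactly. Their poses are not given: they have to be found in the camera images.
- roll: White kitchen-paper roll, tightly wound on a stiff cardboard core, rigid, standing upright and loose: 56 mm outer diameter, 110 mm tall, through bore 32 mm in diameter, 0.12 kg. Origin: centre of its underside; z up along the bore.
- holder: Steel paper-roll holder fixed to the slab: round base 120 mm in diameter and 12 mm thick, with an upright rod 18 mm in diameter in its centre; the rod's top 12 mm taper to 6 mm and its tip is 132 mm above the slab. Origin: centre of the base's underside, on the slab. A seated roll stands on the base, its underside 12 mm above this origin.
- holder_tip (a point): The tip of the holder's rod, 132 mm above the slab.
- jug: Round white plastic cleaner jug, fixed in a low wire holder screwed to the slab: 120 mm in diameter (160 mm over the wire feet), wall upright to 110 mm height, then a cone to 142 mm, then a neck 32 mm in diameter to 180 mm. Origin: centre of its underside; z up. Two lugs on the neck, at its +x and -x sides, hold the cap (42 mm over the lugs).
- jug_mouth (a point): Centre of the top of the jug's neck, 180 mm above the jug's origin, on its axis.
- cap: Grey plastic push-and-turn cap on the jug, loose, 45 g: ribbed round skirt 57 mm in diameter, flat top 28 mm above its lower rim; on the top a straight grip bar 46 mm long (cap's x), 14 mm wide (cap's y), 22 mm tall. Origin: centre of the lower rim, z up. Locked: origin 165 mm above the jug's origin, cap's x along the jug's x within 10 degrees.
- cap_bar (a point): Centre of the top of the cap's grip bar, 50 mm above the cap's origin. Pressed down 4 mm or more (5 to 7 is good) the cap turns counter-clockwise seen from above; unpressed it is blocked, clockwise always. Keep it down till it has turned 50 degrees; it lifts straight off anywhere from 50 to 125 degrees (70 to 80 is good).
- plug (a joint): Spring plug in the jug's mouth that pushes the cap up from inside, with 4.5 N when locked and about 11 N when pressed 7 mm; hard stop 8 mm down. Slides vertically, m: about 0 with the cap locked, negative when pressed, +0.002 with the cap off.
- colander: Bystander: red plastic colander, 190 mm in rim diameter, 85 mm tall. Origin: centre of its underside.
- cooker_lid: Bystander: aluminium pressure cooker lid lying flat, 200 mm in diameter, 48 mm tall with a black handle. Origin: centre of its underside.
- tumbler: Bystander: glass tumbler, 68 mm in diameter, 105 mm tall, upright. Origin: centre of its underside.
- food_box: Bystander: round clear plastic food box, 146 mm in diameter, 65 mm tall, white clip-on lid fastened. Origin: centre of its underside.

How it is judged (in metres and radians):
On the way, in this order (a step that is already met when the one before it is completed fails the run):
1. the roll is all the way down on the holder's rod and let go (z of roll in the frame of holder between 0.006 and 0.017 m and horizontal distance between roll and holder below 0.012 m and angle between roll's own z axis and vertical below 0.1 rad and contact force between the fingers and roll below 0.1 N), for 0.2 s.
2. the cap is pressed down against its spring (value of joint plug below -0.003 m), for 0.1 s.
3. the cap is off, lifted clear of the jug's neck in the gripper (z of cap in the frame of jug_mouth above 0.01 m and contact force between the fingers and cap above 0.5 N), for 0.2 s.
At the end, for the whole second after the job is handed in: The roll stands upright on the holder's base around the rod (within 5 mm), not touched by the fingers; the fingers hold the cap still, tilted under 20 degrees, its lower rim 30 to 100 mm above the jug's mouth and within 40 mm of its axis, clear of the jug (all of step 1 and z of cap in the frame of jug_mouth between 0.03 and 0.1 m and horizontal distance between cap and jug_mouth below 0.04 m and angle between cap's own z axis and vertical below 0.35 rad and contact force between the fingers and cap above 0.5 N and contact force between cap and jug below 0.1 N and linear speed of cap below 0.03 m/s); the arm keeps its last pose, push and grip.
It fails at once if the red plastic colander is shifted or knocked over (origin moved more than 3 cm or tilted more than 0.4 rad) (distance of colander from where it was at the start of the episode above 0.03 m or angle between colander's own z axis and vertical above 0.4 rad).
It fails at once if the pressure cooker lid is shifted or knocked over (origin moved more than 3 cm or tilted more than 0.4 rad) (distance of cooker_lid from where it was at the start of the episode above 0.03 m or angle between cooker_lid's own z axis and vertical above 0.4 rad).
It fails at once if the glass tumbler is shifted or knocked over (origin moved more than 3 cm or tilted more than 0.4 rad) (distance of tumbler from where it was at the start of the episode above 0.03 m or angle between tumbler's own z axis and vertical above 0.4 rad).
It fails at once if the food box is shifted or knocked over (origin moved more than 3 cm or tilted more than 0.4 rad) (distance of food_box from where it was at the start of the episode above 0.03 m or angle between food_box's own z axis and vertical above 0.4 rad).
It fails at once if the roll is dropped (falls faster than 0.7 m/s out of the gripper) (contact force between the fingers and roll below 0.05 N and linear speed of roll above 0.7 m/s).
It also fails if it takes over 61 s, if anything falls off the work surface, if the arm or the gripper's body presses on something with over 40 N, if the wrist force passes 120 N, or if a joint passes its speed limit or range.

### The arm

A 7-joint arm with a two-finger parallel gripper is mounted at the origin on the work surface. World frame = base frame: x ahead of the robot, y to its left, z up, the work surface at z = 0. Lengths are in m, angles in degrees, forces in N, time in s.
With the tool pointing down it reaches from about 0.425 to 0.875 m from the base axis. Payload 4.7 kg.
Tool frame: the origin (TCP) lies midway between the tips of the shut fingers; the grasp point (between the pads) lies 19 mm behind it (robot.grip_depth is the distance from the TCP to the grasp point, in m); z points along the fingers, y is the line along which they close (so a half turn about z gives the same grasp; the last joint's range is limited). The gripper opens to 85 mm and grips with 20 to 120 N. Pads are 22 mm wide; open, the fingers measure 114 mm over their backs; the gripper's body (76 mm by 85 mm) begins 54 mm behind the grasp point. The pads swing forward as they close: fully open they stand 13 mm farther back than shut.
Start: joints at [-73.276, 18.392, -4.016, 83.108, 1.295, 78.541, -3.26], TCP at [0.178, 0.625, 0.231] pointing down, gripper open.
Joint ranges: [-163.93, 163.93], [-17.29, 119.83], [-79.2, 71.16], [3.27, 140.29], [-89.18, 269.18], [5.43, 117.66], [-154.24, 154.24]. Speed limits (degrees/s): [147.25, 147.25, 180, 180, 180, 180, 180].

### API

Orientations are given as a 3x3 rotation matrix whose columns are the frame's x, y, z axes.
In Python, from bench import robot, viewer gives the robot as it stands (robot), with the cameras (viewer).
- The arm moves only by the tool step_hand, called after ">>>" as name([rows], argument=value, ...), one row to a line, values as JSON. Schema: {"type":"object","properties":{"segments":{"type":"array","items":{"type":"array","items":{"type":"number"},"minItems":7,"maxItems":7},"minItems":1,"maxItems":20},"only":{"type":"string"},"quiet":{"type":"boolean"},"lines":{"type":"string"}},"required":["segments"],"additionalProperties":false}. segments is a list of rows, 1 to 20 of them, each of 7 numbers: the finger opening in m, then dx, dy, dz in fractions of the full range, 1 being 0.5 m, then a rotation vector rx, ry, rz in shares of 180 degrees (1.0 is 180 degrees); each row is the pose to reach, as a shift and turn from the pose commanded when the call began, along the tool's axes at that moment; what a row does not reach only later rows make up. A row lasts 1/12 s, in which the tool goes at most 0.0417 m and 7.16 degrees, less where a joint would pass 70% of its speed; a pose out of reach is approached as far as the arm can. The fingers move at their own pace and stop on an object; the grip force is fixed at half the most. Time passes only in rows, so rows that do not move let the fingers close. The tool returns the time, the measured TCP pose, the force, the opening and the grip force at its end. only (a regular expression) keeps the lines of the reply that match it, lines (a string "A,B") keeps lines A to B, and quiet returns only ok. No shift or turn number may pass 1 either way. Input that does not fit is refused with a message, and nothing moves.
- robot.read_state(): the state, without advancing time (a new reading comes with each control period).
- viewer.capture(name): name is "scene" or "top" or "wrist"; returns a dict with "color" (480x640x3 uint8, red, green, blue), "mtx" (3x3 intrinsics, pixels), "distortion" ([k1, k2, p1, p2, k3] as OpenCV has them; the pictures are not rectified), "world_to_cam" (4x4, takes a point from world to camera coordinates). Camera axes: x right, y down, z forward; pixel columns grow to the right and rows downward; lengths in m; the calibration is good to about 2 mm. A picture is of the moment at which its call begins. There is no depth.
- robot.job_done(): hands the job in; it is judged then, once.
The state is a dict: "clock": time; "qpos": joint angles; "joint_vel": joint speeds; "tau": joint torques, N m; "tool_pos": TCP position; "tool_rot": TCP orientation; "force": force on the tool from outside, world axes, zero at the start; "wrist_torque": the same for the moment, N m; "opening": finger opening in m; "grip_force": force on a finger pad.
Only numpy, scipy, OpenCV 4.12 (cv2) and the standard library are available. Lean on these libraries where they do the work, as an engineer would, in place of code of your own. Each camera call takes 0.05 s, during which the arm holds its last target. There are 200 camera calls.

## Working session

There is one attempt and no reset: what is moved stays moved. The work goes in short steps, Python scripts to look and compute and a tool call to move; the robot and the scene stay as the last step left them, time stands still between calls to the robot, and variables do not carry over. Pictures are saved under pics/ and viewed, at most 10 in all, crops included, and the job is handed in when it is done.

```bash
ls; mkdir -p pics; python3 - <<'E'
from bench import robot, viewer
import cv2,numpy as np,pickle
d={}
for n in("scene","top"):
    c=viewer.capture(n);d[n]=c;cv2.imwrite(f"pics/{n}0.png",c["color"][:,:,::-1])
    w=np.linalg.inv(c["world_to_cam"]);print(n,w[:3,3].round(3),w[:3,2].round(2),c["mtx"].diagonal(),c["distortion"])
pickle.dump(d,open("d0.pkl","wb"))
s=robot.read_state();print(s)
E
```

```text
bench.py
pics
scene [ 1.25  -0.263  1.029] [-0.57  0.22 -0.79] [466.3945138 466.3945138   1.       ] [-0.05182947  0.          0.          0.          0.        ]
top [0.576 0.012 1.289] [ 0.05 -0.01 -1.  ] [477.76513177 477.76513177   1.        ] [-0.10581767  0.          0.          0.          0.        ]
{'clock': 0.1, 'qpos': array([-73.27493475,  18.43366668,  -4.01693757,  83.16887005,
         1.29570153,  78.539898  ,  -3.25992259]), 'joint_vel': array([ 0.04244556, -0.07881228, -0.01498797, -0.21929233,  0.06241001,
        0.08528431,  0.0198162 ]), 'tau': array([-4.93205589e-04, -4.94881725e+01, -3.84326437e-01, -3.15206301e+01,
        1.30364552e-02,  7.56527792e-03,  1.08835710e-05]), 'tool_pos': array([0.17816513, 0.62460466, 0.23033765]), 'tool_rot': array([[-9.61674847e-01,  2.74192181e-01, -3.69033993e-04],
       [ 2.74192411e-01,  9.61673423e-01, -1.65807774e-03],
       [-9.97417685e-05, -1.69571798e-03, -9.99998557e-01]]), 'force': array([0.65143273, 0.11344379, 0.43219585]), 'wrist_torque': array([0.04620142, 0.04874287, 0.03378797]), 'grip_force': 0.0, 'opening': 0.08547302558339336}
```

View pics/scene0.png

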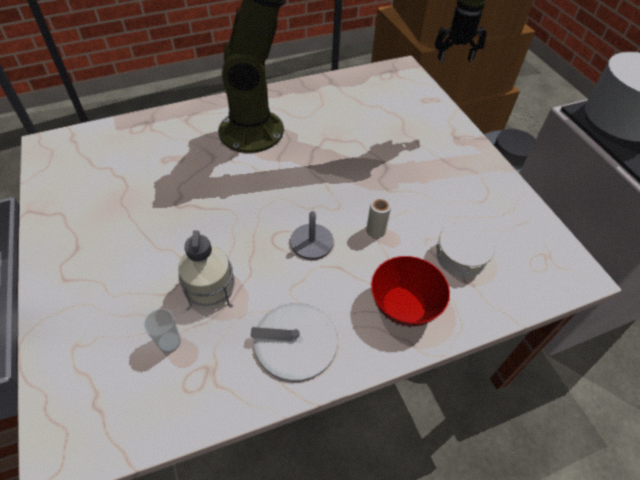

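View pics/top0.png

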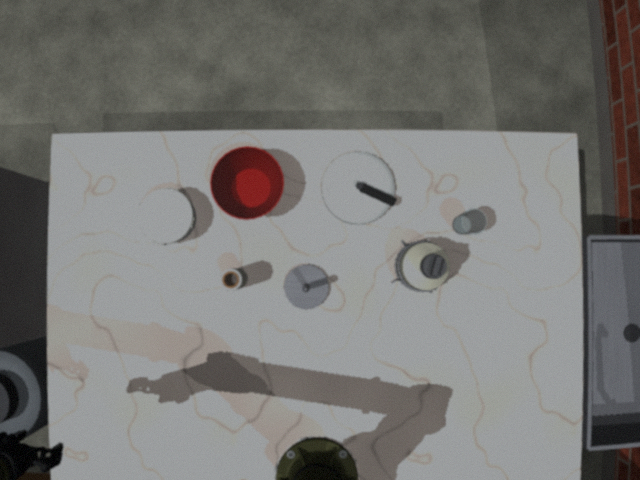

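Scene view: roll (378,217), holder (311,240), jug (206,275), lid, colander and tumbler in front. Top view: roll (234,279), holder (307,286), cap (433,266). Next I'll segment these for precise centres.

```bash
cat > h.py <<'E'
import cv2,numpy as np
def ray(c,p):
    u=cv2.undistortPoints(np.array([[p]],float),c["mtx"],c["distortion"])[0,0]
    w=np.linalg.inv(c["world_to_cam"]);return w[:3,3],w[:3,:3]@np.array([u[0],u[1],1])
def onz(c,p,z):
    o,d=ray(c,p);return (o+d*(z-o[2])/d[2])
def proj(c,P):
    W=c["world_to_cam"];r=cv2.Rodrigues(W[:3,:3])[0]
    return cv2.projectPoints(np.array([P],float),r,W[:3,3],c["mtx"],c["distortion"])[0][0,0]
E
python3 - <<'E'
import pickle,cv2,numpy as np
d=pickle.load(open("d0.pkl","rb"))
t=d["top"]["color"][:,:,::-1];s=d["scene"]["color"][:,:,::-1]
def crop(i,x,y,w):return cv2.resize(i[y-w:y+w,x-w:x+w],(266,266),interpolation=cv2.INTER_NEAREST)
a=np.hstack([crop(t,236,279,19),crop(t,308,286,28),crop(t,427,266,33)])
b=np.hstack([crop(s,378,217,25),crop(s,311,232,30),crop(s,204,265,40)])
cv2.imwrite("pics/c1.png",np.vstack([a,b]))
E
```

```text
(no output)
```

View pics/c1.png

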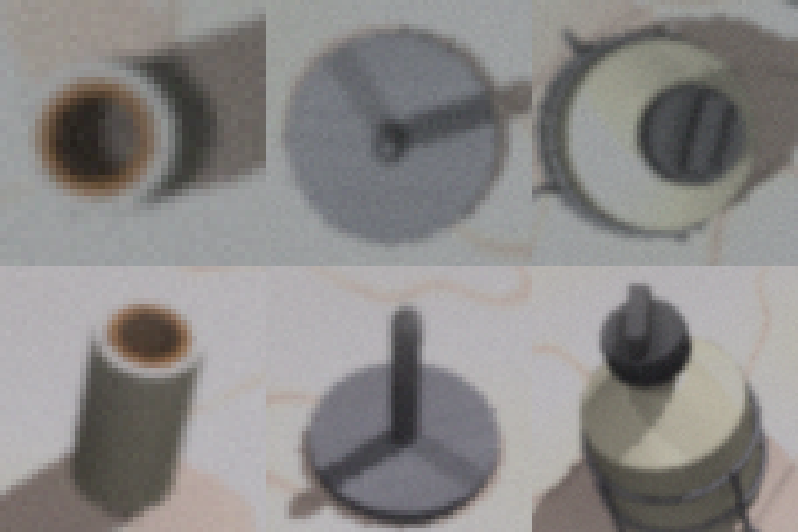

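The crops show the roll's core ring, the holder disc with its rod tip (about (306,287) in top), and the cap disc (about (433,266)), whose bar runs nearly along image-vertical (world x).

```bash
python3 - <<'E'
import pickle,cv2,numpy as np
from h import *
d=pickle.load(open("d0.pkl","rb"));T,S=d["top"],d["scene"]
def comp(m,p):
    n,l,st,c=cv2.connectedComponentsWithStats(m.astype(np.uint8));k=[i for i in range(1,n)]
    k=max(k,key=lambda i:st[i,4]);return (l==k)
def fit(c,box,fn,z,name):
    x0,y0,x1,y1=box;I=c["color"][y0:y1,x0:x1].astype(int);m=comp(fn(I),0)
    ys,xs=np.nonzero(m);h=cv2.convexHull(np.c_[xs,ys].astype(np.int32))
    mm=cv2.fillConvexPoly(np.zeros(m.shape,np.uint8),h,1)
    e=cv2.fitEllipse(cv2.findContours(mm,0,cv2.CHAIN_APPROX_NONE)[0][0]);p=(e[0][0]+x0,e[0][1]+y0)
    print(name,np.round(p,1),np.round(e[1],1),m.sum(),onz(c,p,z).round(4));return m
org=lambda I:(I[...,0]-I[...,2]>25)
fit(T,(217,260,255,298),org,.110,"roll top");fit(S,(353,192,403,242),org,.110,"roll scene")
for c,b,n in((T,(280,258,337,315),"hold top"),(S,(283,215,341,262),"hold scene")):
    I=c["color"][b[1]:b[3],b[0]:b[2]]
    fit(c,b,lambda I:(I.max(2)<135),.012,n)
dark=lambda I:(I.max(2)<105)
m=fit(T,(415,248,455,284),dark,.193,"cap top")
print(T["color"][262,425:450].mean(1).round(), T["color"][286,290:325].mean(1).round())
print("tip",onz(T,(305.8,287),.132),onz(S,(312.3,213),.126))
g=T["color"][248:286,414:452].mean(2)
print(np.array2string(g.astype(int),max_line_width=250))
E
```

```text
roll top [230.3 279.4] [15.4 16.2] 102 [0.5408 0.2113 0.11  ]
roll scene [380.6 204.5] [11.1 15.6] 113 [0.5425 0.2115 0.11  ]
hold top [308.6 285.4] [44.3 51.7] 1730 [0.5214 0.0188 0.012 ]
hold scene [310.  240.4] [41.1 48.2] 1354 [0.5214 0.0206 0.012 ]
cap top [438.9 264.3] [31.2 37.7] 767 [ 0.5757 -0.2838  0.193 ]
[76. 79. 77. 75. 67. 68. 67. 60. 47. 52. 60. 77. 75. 79. 79. 72. 58. 54.
 59. 66. 82. 90. 97. 93. 95.] [122. 117. 127. 118. 122. 123. 119. 118. 120. 120. 119. 113. 100.  85.
  76.  65.  61.  54.  49.  60.  73.  81.  84.  79.  81.  84.  90.  87.
  96. 100. 105. 107. 113. 119. 114.]
tip [0.52264059 0.02482314 0.132     ] [0.52209014 0.02531212 0.126     ]
[[144 145 139 ... 101 101  95]
 [142 146 144 ...  98  94  99]
 [146 143 143 ...  98  96 101]
 ...
 [155 157 152 ... 156 157 155]
 [156 160 160 ... 156 155 157]
 [150 156 158 ... 158 155 157]]
```

The manual's scale: shifts go in shares of 0.5 m and turns go in shares of 180 degrees. Converting my numbers, -0.463 m / 0.5 = -0.926, -0.298 m / 0.5 = -0.596, 74.1 degrees / 180 = 0.4117.

>>> step_hand([
  [0.085, -0.926, -0.596, 0, 0, 0, 0.4117],
  [0.085, -0.926, -0.596, 0, 0, 0, 0.4117],
  [0.085, -0.926, -0.596, 0, 0, 0, 0.4117],
  [0.085, -0.926, -0.596, 0, 0, 0, 0.4117],
  [0.085, -0.926, -0.596, 0, 0, 0, 0.4117],
  [0.085, -0.926, -0.596, 0, 0, 0, 0.4117],
  [0.085, -0.926, -0.596, 0, 0, 0, 0.4117],
  [0.085, -0.926, -0.596, 0, 0, 0, 0.4117],
  [0.085, -0.926, -0.596, 0, 0, 0, 0.4117],
  [0.085, -0.926, -0.596, 0, 0, 0, 0.4117],
  [0.085, -0.926, -0.596, 0, 0, 0, 0.4117],
  [0.085, -0.926, -0.596, 0, 0, 0, 0.4117],
  [0.085, -0.926, -0.596, 0, 0, 0, 0.4117],
  [0.085, -0.926, -0.596, 0, 0, 0, 0.4117],
  [0.085, -0.926, -0.596, 0, 0, 0, 0.4117],
  [0.085, -0.926, -0.596, 0, 0, 0, 0.4117],
  [0.085, -0.926, -0.596, 0, 0, 0, 0.4117],
  [0.085, -0.926, -0.596, 0, 0, 0, 0.4117],
])

```text
clock: 1.6
tool_pos: [0.5405, 0.2137, 0.2311]
tool_rot: [[-0.003, 1.0, -0.001], [1.0, 0.003, 0.001], [0.001, -0.001, -1.0]]
force: [-0.6, -0.4, 0.3]
opening: 0.0852
grip_force: 0.0
```

```bash
python3 - <<'E'
from bench import robot, viewer
import cv2,numpy as np,pickle
from h import *
d=pickle.load(open("d0.pkl","rb"));T=d["top"]
print("disc",onz(T,(306.6,285.8),.012),"cap~",onz(T,(432.7,265),.193))
s=robot.read_state();print(s["qpos"].round(1),s["tool_rot"].round(4),s["tool_pos"])
c=viewer.capture("wrist");cv2.imwrite("pics/w1.png",c["color"][:,:,::-1]);pickle.dump(c,open("w1.pkl","wb"))
print(proj(c,[.5415,.2114,.11]),np.linalg.inv(c["world_to_cam"])[:3,2:])
E
```

```text
disc [0.52033906 0.02403998 0.012     ] cap~ [ 0.57411362 -0.26919071  0.193     ]
[-44.3  10.2  22.9  94.1  -4.1  76.6 -20.6] [[-3.3e-03  1.0e+00 -9.0e-04]
 [ 1.0e+00  3.3e-03  6.0e-04]
 [ 6.0e-04 -9.0e-04 -1.0e+00]] [0.5405471  0.21374145 0.23106411]
[315.96255121 230.53341346] [[-0.00139918  0.53974901]
 [-0.28895168  0.28636534]
 [-0.95734266  0.37410638]]
```

View pics/w1.png

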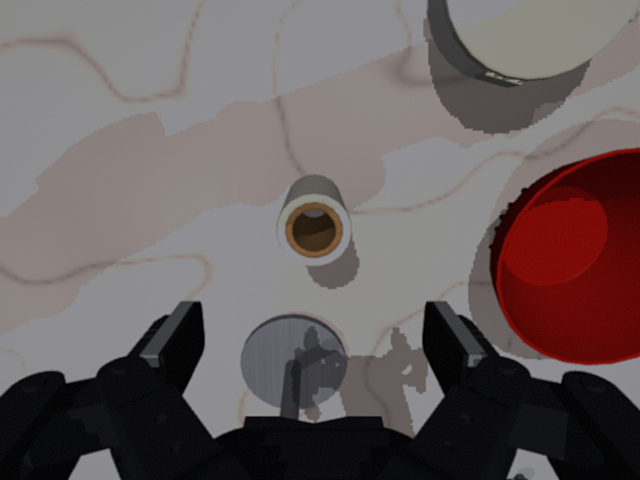

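Wrist view: the roll's core is centred at (314,230), 2 px (about 1 mm) from the prediction, so the position is confirmed. I'll descend and grip.

In the tool's units: 0.163 m / 0.5 = 0.326, 0.145 m / 0.5 = 0.29.

>>> step_hand([
  [0.085, -0.004, 0, 0.06, 0, 0, 0],
  [0.085, -0.004, 0, 0.12, 0, 0, 0],
  [0.085, -0.004, 0, 0.18, 0, 0, 0],
  [0.085, -0.004, 0, 0.24, 0, 0, 0],
  [0.085, -0.004, 0, 0.29, 0, 0, 0],
  [0.085, -0.004, 0, 0.326, 0, 0, 0],
  [0.085, -0.004, 0, 0.326, 0, 0, 0],
  [0.0, -0.004, 0, 0.326, 0, 0, 0],
  [0.0, -0.004, 0, 0.326, 0, 0, 0],
  [0.0, -0.004, 0, 0.326, 0, 0, 0],
  [0.0, -0.004, 0, 0.326, 0, 0, 0],
  [0.0, -0.004, 0, 0.326, 0, 0, 0],
  [0.0, -0.004, 0, 0.326, 0, 0, 0],
  [0.0, -0.004, 0, 0.326, 0, 0, 0],
  [0.0, -0.004, 0, 0.326, 0, 0, 0],
])

```text
clock: 2.9
tool_pos: [0.5428, 0.2106, 0.0706]
tool_rot: [[-0.0, 1.0, 0.002], [1.0, 0.0, 0.002], [0.002, 0.002, -1.0]]
force: [-2.3, 0.6, 6.8]
opening: 0.0558
grip_force: 63.6
```

In the tool's units: -0.186 m / 0.5 = -0.372, -0.15 m / 0.5 = -0.3.

>>> step_hand([
  [0.0, 0, 0, -0.04, 0, 0, 0],
  [0.0, 0, 0, -0.1, 0, 0, 0],
  [0.0, 0, 0, -0.16, 0, 0, 0],
  [0.0, 0, 0, -0.22, 0, 0, 0],
  [0.0, 0, 0, -0.28, 0, 0, 0],
  [0, 0, 0, -0.31, 0, 0, 0],
  [0, 0, 0, -0.31, 0, 0, 0],
  [0, -0.06, -0.006, -0.31, 0, 0, 0],
  [0, -0.12, -0.012, -0.31, 0, 0, 0],
  [0, -0.18, -0.02, -0.31, 0, 0, 0],
  [0, -0.24, -0.026, -0.31, 0, 0, 0],
  [0, -0.3, -0.032, -0.31, 0, 0, 0],
  [0, -0.35, -0.036, -0.31, 0, 0, 0],
  [0, -0.372, -0.038, -0.31, 0, 0, 0],
  [0, -0.372, -0.038, -0.31, 0, 0, 0],
  [0, -0.372, -0.038, -0.31, 0, 0, 0],
])

```text
clock: 4.23
tool_pos: [0.5226, 0.0243, 0.2228]
tool_rot: [[0.001, 1.0, -0.0], [1.0, -0.001, 0.001], [0.001, -0.0, -1.0]]
force: [-0.2, 1.1, -2.4]
opening: 0.0553
grip_force: 64.0
```

```bash
python3 - <<'E'
from bench import robot, viewer
import cv2,numpy as np,pickle
from h import *
L=[]
for n,w,q in(("scene",60,(310,215)),("top",45,(308,285)),("wrist",0,0)):
    c=viewer.capture(n);pickle.dump(c,open(f"{n}2.pkl","wb"));i=c["color"][:,:,::-1]
    if w:i=cv2.resize(i[q[1]-w:q[1]+w,q[0]-w:q[0]+w],(266,266),interpolation=0)
    else:i=cv2.resize(i,(266,200));i=np.vstack([i,np.zeros((66,266,3),np.uint8)])
    L.append(i)
cv2.imwrite("pics/c2.png",np.hstack(L))
E
```

```text
(no output)
```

View pics/c2.png

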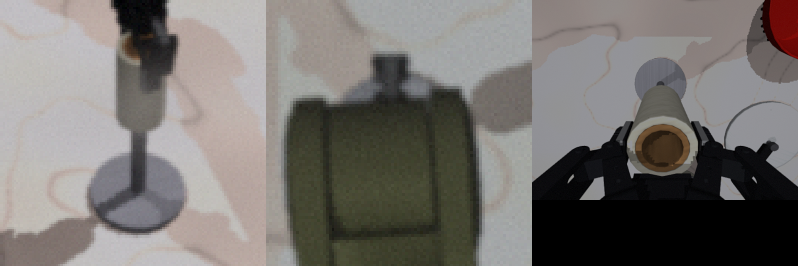

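Scene crop: the rod sits directly under the upright roll. The wrist crop shows the core held between the pads. Next I'll measure the held core's position.

```bash
python3 - <<'E'
import pickle,cv2,numpy as np
from h import *
c=pickle.load(open("wrist2.pkl","rb"));I=c["color"].astype(int)
m=(I[...,0]-I[...,2]>35)&(np.arange(640)[None]>200)&(np.arange(640)[None]<440)&(np.arange(480)[:,None]>250)
h=cv2.convexHull(np.argwhere(m)[:,::-1].astype(np.int32))[:,0]
e=cv2.fitEllipse(h);print(e)
print(onz(c,e[0],.262))
S=pickle.load(open("scene2.pkl","rb"))
# rod in scene: dark column centre at rows between roll and disc
for r in (197,203,209,215,221,227,233):
    print(r,S["color"][r,298:324].mean(1).astype(int))
E
```

```text
((313.57281494140625, 354.7077331542969), (113.15922546386719, 130.35690307617188), 87.6763687133789)
[0.52203748 0.02774314 0.262     ]
197 [188 185 182 163 122  98 101  97 106 104 105 106 108 108 107 105 105 104
 103 107 109 108 110 112 110 126]
203 [183 185 183 167 126 108 100 100 106 105 106 108 107 108 109 113 112 112
 111 110 109 110 106 108 113 130]
209 [186 186 182 181 160 125 102 102 100 107 105 110 107 107 103 106 110 109
 109 108 106 106 104 113 133 163]
215 [186 186 186 187 188 186 187 188 186 180 162 115  87  83  91  90  91 115
 156 178 184 188 188 188 191 189]
221 [189 188 186 185 188 189 191 190 190 183 164 106  68  69  69  67  82 126
 175 189 189 191 189 188 192 186]
227 [153 138 130 126 127 127 123 128 125 122 108  74  58  59  61  63  67  94
 118 125 124 125 123 125 129 137]
233 [125 124 124 123 126 125 126 130 127 124 102  69  47  52  51  54  62  92
 118 129 128 126 131 128 128 130]
```

In the tool's units: 0.136 m / 0.5 = 0.272, 0.13 m / 0.5 = 0.26.

>>> step_hand([
  [0.0, -0.002, -0.001, 0.02, 0, 0, 0],
  [0.0, -0.002, -0.001, 0.04, 0, 0, 0],
  [0.0, -0.002, -0.001, 0.06, 0, 0, 0],
  [0.0, -0.002, -0.001, 0.09, 0, 0, 0],
  [0.0, -0.002, -0.001, 0.12, 0, 0, 0],
  [0, -0.002, -0.001, 0.15, 0, 0, 0],
  [0, -0.002, -0.001, 0.18, 0, 0, 0],
  [0, -0.002, -0.001, 0.21, 0, 0, 0],
  [0, -0.002, -0.001, 0.24, 0, 0, 0],
  [0, -0.002, -0.001, 0.26, 0, 0, 0],
  [0, -0.002, -0.001, 0.268, 0, 0, 0],
  [0, -0.002, -0.001, 0.272, 0, 0, 0],
  [0, -0.002, -0.001, 0.272, 0, 0, 0],
  [0, -0.002, -0.001, 0.272, 0, 0, 0],
])

```text
clock: 5.55
tool_pos: [0.5228, 0.0226, 0.0879]
tool_rot: [[0.0, 1.0, 0.001], [1.0, -0.0, 0.0], [0.0, 0.001, -1.0]]
force: [0.4, 0.1, -1.6]
opening: 0.0555
grip_force: 64.0
```

In the tool's units: 0.006 m / 0.5 = 0.012, 0.005 m / 0.5 = 0.01.

>>> step_hand([
  [0.0, 0, 0, 0.004, 0, 0, 0],
  [0.0, 0, 0, 0.008, 0, 0, 0],
  [0.0, 0, 0, 0.01, 0, 0, 0],
  [0, 0, 0, 0.012, 0, 0, 0],
  [0, 0, 0, 0.012, 0, 0, 0],
])

```text
clock: 5.97
tool_pos: [0.5226, 0.0227, 0.0826]
tool_rot: [[0.0, 1.0, 0.0], [1.0, -0.0, 0.001], [0.001, 0.0, -1.0]]
force: [-3.3, -0.3, 6.7]
opening: 0.0557
grip_force: 64.7
```

In the tool's units: -0.19 m / 0.5 = -0.38, -0.17 m / 0.5 = -0.34.

>>> step_hand([
  [0.06, 0, 0, 0, 0, 0, 0],
  [0.07, 0, 0, 0, 0, 0, 0],
  [0.085, 0, 0, 0, 0, 0, 0],
  [0.085, 0, 0, 0, 0, 0, 0],
  [0.085, 0, 0, 0, 0, 0, 0],
  [0.085, 0, 0, 0, 0, 0, 0],
  [0.085, 0, 0, -0.04, 0, 0, 0],
  [0.085, 0, 0, -0.1, 0, 0, 0],
  [0.085, 0, 0, -0.18, 0, 0, 0],
  [0.085, 0, 0, -0.26, 0, 0, 0],
  [0.085, 0, 0, -0.34, 0, 0, 0],
  [0.085, 0, 0, -0.38, 0, 0, 0],
  [0.085, 0, 0, -0.38, 0, 0, 0],
])

```text
clock: 7.05
tool_pos: [0.5251, 0.0226, 0.2771]
tool_rot: [[0.0, 1.0, 0.01], [1.0, -0.0, 0.003], [0.003, 0.01, -1.0]]
force: [0.0, 0.2, -0.2]
opening: 0.0842
grip_force: 0.0
```

```bash
python3 - <<'E'
from bench import robot, viewer
import cv2,numpy as np,pickle
from h import *
for n in("scene","wrist"):
    c=viewer.capture(n);pickle.dump(c,open(f"{n}3.pkl","wb"))
    I=c["color"].astype(int);x,y=proj(c,[.5222,.025,.122]).astype(int);w=25 if n=="scene" else 70
    P=I[y-w:y+w,x-w:x+w];m=P[...,0]-P[...,2]>25
    e=cv2.fitEllipse(cv2.convexHull(np.argwhere(m)[:,::-1].astype(np.int32))[:,0])
    p=(e[0][0]+x-w,e[0][1]+y-w);print(n,(x,y),p,e[1],m.sum(),onz(c,p,.122))
    if n=="wrist": a=cv2.resize(c["color"],(320,240))[:,:,::-1]
    else: s=cv2.resize(c["color"][190:270,150:350],(600,240),interpolation=0)[:,:,::-1]
cv2.imwrite("pics/c3.png",cv2.resize(np.hstack([s,a]),(800,210)))
E
```

```text
scene (np.int64(312), np.int64(214)) (np.float64(311.86144828796387), np.float64(214.36640739440918)) (11.974262237548828, 16.027759552001953) 92 [0.52281817 0.02390557 0.122     ]
wrist (np.int64(311), np.int64(214)) (np.float64(308.23954010009766), np.float64(215.93577575683594)) (49.973060607910156, 50.98334503173828) 1146 [0.51958441 0.02392515 0.122     ]
```

View pics/c3.png

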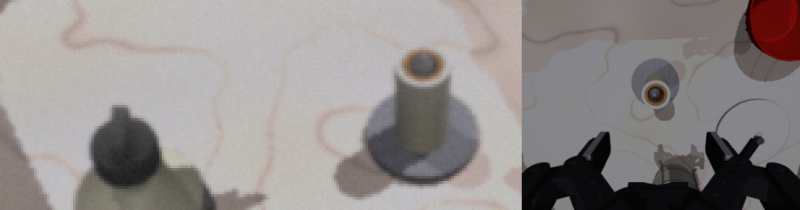

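Roll is seated concentric on the rod (core centre (0.522, 0.024), rod visible inside the bore). I'll move above the cap, turning the tool to yaw 0.

In the tool's units: -0.292 m / 0.5 = -0.584, 0.049 m / 0.5 = 0.098, 90 degrees / 180 = 0.5.

>>> step_hand([
  [0.085, -0.584, 0.098, -0.05, 0, 0, 0.5],
  [0.085, -0.584, 0.098, -0.05, 0, 0, 0.5],
  [0.085, -0.584, 0.098, -0.05, 0, 0, 0.5],
  [0.085, -0.584, 0.098, -0.05, 0, 0, 0.5],
  [0.085, -0.584, 0.098, -0.05, 0, 0, 0.5],
  [0.085, -0.584, 0.098, -0.05, 0, 0, 0.5],
  [0.085, -0.584, 0.098, -0.05, 0, 0, 0.5],
  [0.085, -0.584, 0.098, -0.05, 0, 0, 0.5],
  [0.085, -0.584, 0.098, -0.05, 0, 0, 0.5],
  [0.085, -0.584, 0.098, -0.05, 0, 0, 0.5],
  [0.085, -0.584, 0.098, -0.05, 0, 0, 0.5],
  [0.085, -0.584, 0.098, -0.05, 0, 0, 0.5],
  [0.085, -0.584, 0.098, -0.05, 0, 0, 0.5],
  [0.085, -0.584, 0.098, -0.05, 0, 0, 0.5],
  [0.085, -0.584, 0.098, -0.05, 0, 0, 0.5],
  [0.085, -0.584, 0.098, -0.05, 0, 0, 0.5],
  [0.085, -0.584, 0.098, -0.05, 0, 0, 0.5],
])

```text
clock: 8.57
tool_pos: [0.5709, -0.2693, 0.2957]
tool_rot: [[1.0, 0.001, -0.001], [0.001, -1.0, 0.0], [-0.001, -0.0, -1.0]]
force: [-0.6, -0.3, -0.5]
opening: 0.0846
grip_force: 0.0
```

```bash
python3 - <<'E'
from bench import robot, viewer
import cv2,numpy as np,pickle
from h import *
print(robot.read_state()["qpos"].round(1))
c=viewer.capture("wrist");pickle.dump(c,open("w4.pkl","wb"));cv2.imwrite("pics/w4.png",c["color"][:,:,::-1])
print(proj(c,[.574,-.269,.215]),proj(c,[.574,-.269,.193]))
E
```

```text
[-18.1  20.4  54.2  81.8 -16.5  86.1 -54.5]
[310.99788429 239.76963641] [311.14952346 230.14849597]
```

View pics/w4.png

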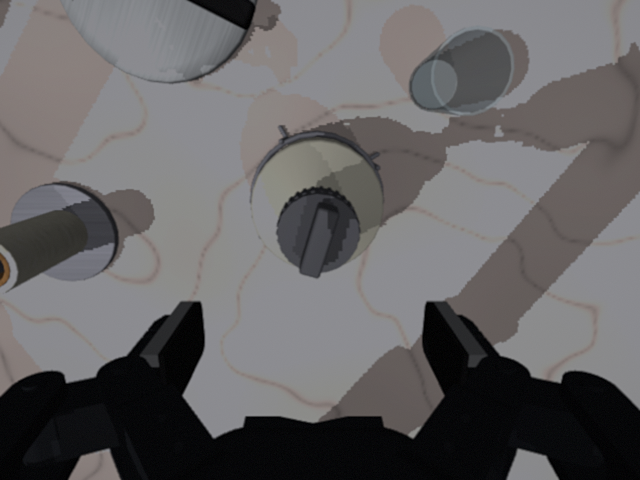

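Wrist view: cap disc centred near (318,230), bar running from about (331,203) to (311,275), so it's turned roughly -16°. I'll enlarge the crop to get its corners.

```bash
python3 - <<'E'
import pickle,cv2,numpy as np
c=pickle.load(open("w4.pkl","rb"));g=cv2.cvtColor(c["color"],cv2.COLOR_RGB2GRAY)[180:285,265:370].astype(float)
g=np.clip((cv2.GaussianBlur(g,(3,3),0)-20)*3,0,255).astype(np.uint8)
b=cv2.resize(g,(588,588),interpolation=cv2.INTER_CUBIC)
for k in range(0,105,10):cv2.putText(b,str(265+k),(int(k*5.6),10),0,.35,255,1);cv2.putText(b,str(180+k),(0,int(k*5.6)+4),0,.35,255,1)
cv2.imwrite("pics/c4.png",b)
E
```

```text
(no output)
```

View pics/c4.png

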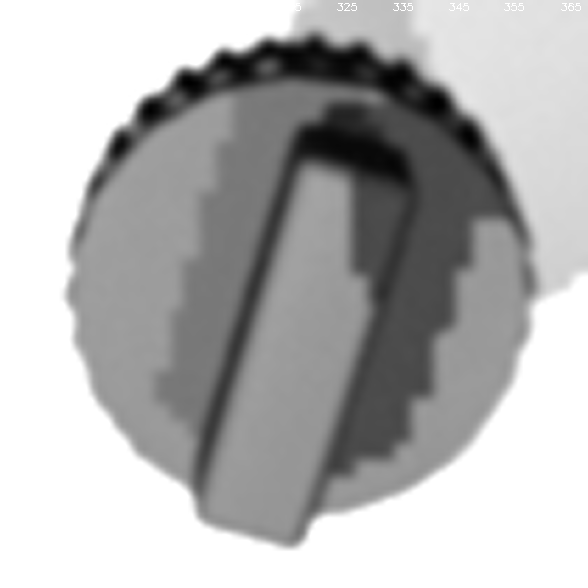

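The bar's top-face corners in the crop are (298,155), (405,187), (295,545) and (203,515). I'll cast these onto z=0.215.

```bash
python3 - <<'E'
import pickle,cv2,numpy as np
from h import *
from bench import robot, viewer
c=pickle.load(open("w4.pkl","rb"))
P=np.array([[298,155],[405,187],[295,545],[203,515]])/5.6-.4+[265,180]
for z in(.215,.22):
    Q=np.array([onz(c,p,z)[:2] for p in P]);m=Q.mean(0);a=(Q[0]+Q[1]-Q[2]-Q[3])/2
    print(z,m,np.degrees(np.arctan2(a[1],a[0])),np.linalg.norm(a),np.linalg.norm(Q[0]-Q[1]))
# jug cone/cap disc centre: skirt sides in top-face plane
e=np.array([300,297])/5.6-.4+[265,180];print("disc",onz(c,e,.193))
E=pickle.load(open("d0.pkl","rb"));T=E["top"];S=E["scene"]
print("top pred",proj(T,[.5745,-.269,.215]),proj(S,[.5745,-.269,.215]))
s=robot.read_state();print(s["tool_pos"],s["tool_rot"].round(4))
E
```

```text
0.215 [ 0.57185301 -0.27339256] -14.996578733263341 0.04375498719132502 0.012259492302353674
0.22 [ 0.57346513 -0.27332019] -14.99657873326343 0.0427765960395874 0.011985361750310036
disc [ 0.57223092 -0.2738012   0.193     ]
top pred [435.06591054 264.82523548] [196.61269296 237.67294974]
[ 0.57104024 -0.26940111  0.2959272 ] [[ 1.e+00  7.e-04 -4.e-04]
 [ 7.e-04 -1.e+00  3.e-04]
 [-4.e-04 -3.e-04 -1.e+00]]
```

In the tool's units: 0.098 m / 0.5 = 0.196, 0.09 m / 0.5 = 0.18, 15 degrees / 180 = 0.0833.

>>> step_hand([
  [0.085, 0.002, 0.007, 0.06, 0, 0, 0.0389],
  [0.085, 0.002, 0.007, 0.12, 0, 0, 0.0778],
  [0.085, 0.002, 0.007, 0.16, 0, 0, 0.0833],
  [0.085, 0.002, 0.007, 0.18, 0, 0, 0.0833],
  [0.085, 0.002, 0.007, 0.196, 0, 0, 0.0833],
  [0.06, 0.002, 0.007, 0.196, 0, 0, 0.0833],
  [0.04, 0.002, 0.007, 0.196, 0, 0, 0.0833],
  [0.03, 0.002, 0.007, 0.196, 0, 0, 0.0833],
  [0.03, 0.002, 0.007, 0.196, 0, 0, 0.0833],
  [0.03, 0.002, 0.007, 0.196, 0, 0, 0.0833],
])

```text
clock: 9.45
tool_pos: [0.5727, -0.2733, 0.1994]
tool_rot: [[0.966, -0.259, 0.002], [-0.259, -0.966, -0.0], [0.002, -0.0, -1.0]]
force: [0.6, 0.0, -0.2]
opening: 0.0299
grip_force: 0.0
```

>>> step_hand([
  [0.022, 0, 0, 0, 0, 0, 0],
  [0.0, 0, 0, 0, 0, 0, 0],
  [0.0, 0, 0, 0, 0, 0, 0],
  [0, 0, 0, 0, 0, 0, 0],
  [0, 0, 0, 0, 0, 0, 0],
  [0, 0, 0, 0, 0, 0, 0],
  [0, 0, 0, 0, 0, 0, 0],
  [0, 0, 0, 0, 0, 0, 0],
])

```text
clock: 10.12
tool_pos: [0.5724, -0.273, 0.1986]
tool_rot: [[0.966, -0.259, 0.001], [-0.259, -0.966, -0.0], [0.001, -0.0, -1.0]]
force: [-0.7, 0.7, 4.0]
opening: 0.0124
grip_force: 62.6
```

In the tool's units: 0.0065 m / 0.5 = 0.013, 0.006 m / 0.5 = 0.012.

>>> step_hand([
  [0, 0, 0, 0.004, 0, 0, 0],
  [0, 0, 0, 0.008, 0, 0, 0],
  [0, 0, 0, 0.012, 0, 0, 0],
  [0, 0, 0, 0.013, 0, 0, 0],
  [0, 0, 0, 0.013, 0, 0, 0],
  [0, 0, 0, 0.013, 0, 0, 0],
])

```text
clock: 10.62
tool_pos: [0.5724, -0.273, 0.1928]
tool_rot: [[0.966, -0.259, 0.001], [-0.259, -0.966, 0.0], [0.001, -0.0, -1.0]]
force: [-1.6, 1.2, 10.4]
opening: 0.0125
grip_force: 63.4
```

In the tool's units: -30 degrees / 180 = -0.1667.

>>> step_hand([
  [0, 0, 0, 0, 0, 0, -0.0222],
  [0, 0, 0, 0, 0, 0, -0.0444],
  [0, 0, 0, 0, 0, 0, -0.0722],
  [0, 0, 0, 0, 0, 0, -0.1],
  [0, 0, 0, 0, 0, 0, -0.1278],
  [0, 0, 0, 0, 0, 0, -0.1556],
  [0, 0, 0, 0, 0, 0, -0.1667],
  [0, 0, 0, 0, 0, 0, -0.1667],
])

```text
clock: 11.28
tool_pos: [0.5733, -0.2735, 0.1933]
tool_rot: [[0.966, 0.26, 0.003], [0.26, -0.966, -0.001], [0.003, 0.002, -1.0]]
force: [0.8, 1.0, 9.7]
opening: 0.0122
grip_force: 63.4
```

```bash
python3 -c "
from bench import robot, viewer
s=robot.read_state();print(s['qpos'].round(1),s['wrist_torque'].round(2))"
```

```text
[-14.8  22.8  49.   90.1 -17.7  75.1 -38.3] [0.15 0.06 0.03]
```

In the tool's units: 0.0007 m / 0.5 = 0.0014, 0.0005 m / 0.5 = 0.001, -46 degrees / 180 = -0.2556.

>>> step_hand([
  [0, 0, 0, 0.001, 0, 0, -0.0222],
  [0, 0, 0, 0.0014, 0, 0, -0.05],
  [0, 0, 0, 0.0014, 0, 0, -0.0778],
  [0, 0, 0, 0.0014, 0, 0, -0.1056],
  [0, 0, 0, 0.0014, 0, 0, -0.1333],
  [0, 0, 0, 0.0014, 0, 0, -0.1611],
  [0, 0, 0, 0.0014, 0, 0, -0.1889],
  [0, 0, 0, 0.0014, 0, 0, -0.2167],
  [0, 0, 0, 0.0014, 0, 0, -0.2444],
  [0, 0, 0, 0.0014, 0, 0, -0.2556],
  [0, 0, 0, 0.0014, 0, 0, -0.2556],
  [0, 0, 0, 0.0014, 0, 0, -0.2556],
])

```text
clock: 12.28
tool_pos: [0.5735, -0.2735, 0.1928]
tool_rot: [[0.485, 0.875, 0.004], [0.875, -0.485, -0.001], [0.001, 0.004, -1.0]]
force: [0.4, 0.6, 9.5]
opening: 0.0124
grip_force: 63.4
```

```bash
python3 - <<'E'
from bench import robot, viewer
import cv2
s=robot.read_state();print(s['qpos'].round(1),s['wrist_torque'].round(2))
a=viewer.capture("scene")["color"][215:315,150:270,::-1]
cv2.imwrite("pics/c5.png",cv2.resize(a,None,fx=4,fy=4,interpolation=0))
E
```

```text
[ -8.8  20.7  40.6  89.9 -13.9  74.3   4.6] [0.13 0.06 0.  ]
```

View pics/c5.png

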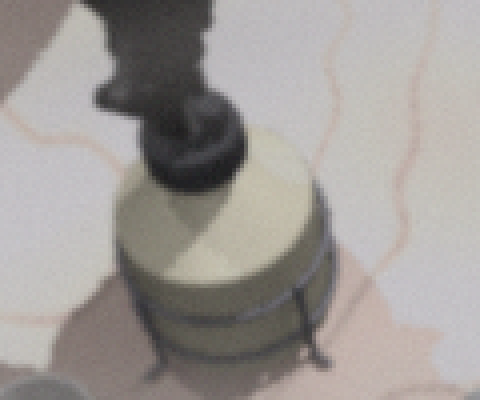

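The cap follows the gripper (the crop shows bar and fingers aligned after the turn). Lifting.

In the tool's units: -0.081 m / 0.5 = -0.162, -0.074 m / 0.5 = -0.148.

>>> step_hand([
  [0, 0, 0, -0.006, 0, 0, 0],
  [0, 0, 0, -0.016, 0, 0, 0],
  [0, 0, 0, -0.028, 0, 0, 0],
  [0, 0, 0, -0.044, 0, 0, 0],
  [0, 0, 0, -0.064, 0, 0, 0],
  [0, 0, 0, -0.084, 0, 0, 0],
  [0, 0, 0, -0.106, 0, 0, 0],
  [0, 0, 0, -0.128, 0, 0, 0],
  [0, 0, 0, -0.148, 0, 0, 0],
  [0, 0, 0, -0.162, 0, 0, 0],
  [0, 0, 0, -0.162, 0, 0, 0],
  [0, 0, 0, -0.162, 0, 0, 0],
  [0, 0, 0, -0.162, 0, 0, 0],
  [0, 0, 0, -0.162, 0, 0, 0],
])

```text
clock: 13.5
tool_pos: [0.5718, -0.2727, 0.2713]
tool_rot: [[0.485, 0.874, -0.001], [0.874, -0.485, 0.001], [-0.0, -0.001, -1.0]]
force: [-0.1, -0.3, -0.5]
opening: 0.0124
grip_force: 62.1
```

```bash
python3 - <<'E'
from bench import robot, viewer
import cv2
a=viewer.capture("scene")["color"][170:310,150:350,::-1]
cv2.imwrite("pics/c6.png",cv2.resize(a,None,fx=4,fy=4,interpolation=0))
E
```

```text
(no output)
```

View pics/c6.png

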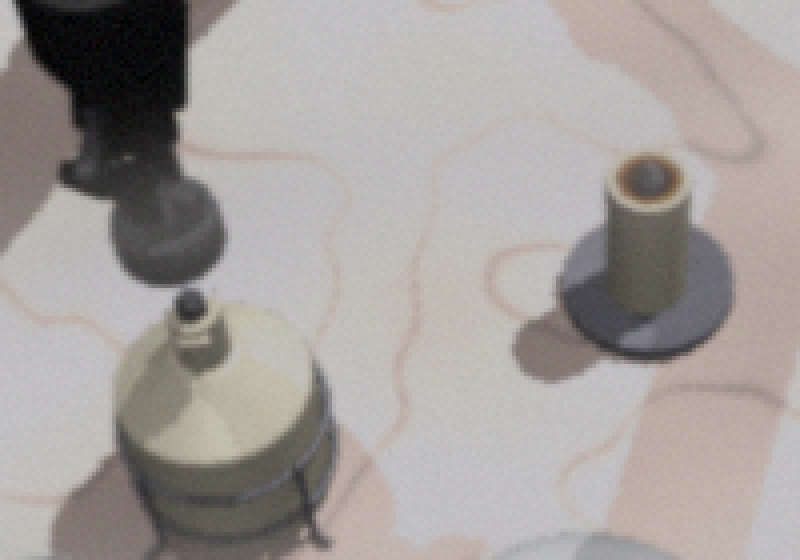

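The picture shows the cap held level and clear above the open neck at about (190,300), and the roll seated on its rod. Handing in.

```bash
python3 -c "
from bench import robot, viewer
print(robot.job_done())"
```

```text
the job is handed in; nothing more can be done
None
```

The job is handed in, though the call returned no verdict: the roll is seated on its rod and let go, and the cap was pressed, turned 76° and lifted off, held level and still about 6 cm above the jug's mouth.

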